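# Level a polished specimen in the hand press, then hold it up to the light

## Robot

A 6-joint arm with a two-finger parallel gripper is mounted at the origin on the work surface. World frame = base frame: x ahead of the robot, y to its left, z up, the work surface at z = 0. Lengths are in m, angles in rad, forces in N, time in s.
With the tool pointing down it reaches from about 0.35 to 0.85 m from the base axis. Payload 8.1 kg.
Tool frame: the origin (TCP) lies on the mounting face of the last link; the fingertips stand 186 mm ahead of it and the grasp point (between the pads) lies 167 mm ahead of it; z points along the fingers, y is the line along which they close (so a half turn about z gives the same grasp; the last joint's range is limited). The gripper opens to 93 mm and grips with 3 to 60 N. Pads are 15 mm wide; open, the fingers measure 128 mm over their backs; the gripper's body (75 mm by 188 mm) begins 65 mm behind the grasp point.
Start: joints at [-1.242, 0.13, 1.488, -0, 1.523, -0.085], TCP at [0.241, -0.549, 0.405] pointing down, gripper open.
Joint ranges: [-2.96, 2.96], [-0.89, 2.26], [0.02, 2.5], [-1.34, 4.48], [0, 2.73], [-2.66, 2.66]. Speed limits (rad/s): [2.39, 2.39, 2.79, 3.14, 3.14, 3.14].

## Interface

Orientations are given as a rotation vector (axis times angle).
In Python, from plant import read_state, read_camera, camera_params, close_job gives the robot as it stands. The module is installed in compiled form; this text tells all that it offers.
- The arm moves only by the tool servo_tool, never from a script. Its argument "increments" is a list of rows, each an object with "slide": the shift along the tool's x, y, z in mm, a list of three; "dr": the turn, a rotation vector about the tool's x, y, z in rad, a list of three; "jaw": the closure, from 0 (fully open) to 1 (shut). In form: [{"slide": [x, y, z], "dr": [ax, ay, az], "jaw": jaw}, ...]. A call has 1 to 20 rows; each row is the pose to reach, as a shift and turn from the pose commanded when the call began, along the tool's axes at that moment; what a row does not reach only later rows make up. A row lasts 1/10 s, in which the tool goes at most 50 mm and 8.59 degrees, less where a joint would pass 70% of its speed; a pose out of reach is approached as far as the arm can. A call with a gripper value outside its range is refused whole. The fingers move at their own pace and stop on an object; "force" is the grip in N (left out, the last holds). Time passes only in rows, so rows that repeat a pose let the fingers close. It gives the time, the measured TCP pose, the force, the opening and the grip force at its end, in the units of the state.
- read_state(): the state, without advancing time (a new reading comes with each control period).
- read_camera(name): name is "side" or "top"; returns (picture, depth): 420x560x3 uint8, red, green, blue; 420x560 float32, m along the optical axis (not along the pixel's ray), 0 where there is no reading.
- camera_params(name): a dict with "fx", "fy", "cx", "cy" (pixels), "rvec" (rotation vector, rad) and "tvec" (3), from world to camera coordinates, as OpenCV has them. Camera axes: x right, y down, z forward; pixel columns grow to the right and rows downward; lengths in m; the calibration is good to about 2 mm. A picture is of the moment at which its call begins. camera_params takes no time and is no camera call.
- close_job(): hands the job in; it is judged then, once.
The state is a dict: "t": time; "q": joint angles; "dq": joint speeds; "joint_torque": joint torques, N m; "tool_pos": TCP position; "orientation": TCP orientation; "force": force on the tool from outside, world axes, zero at the start; "wrist_torque": the same for the moment, N m; "opening": finger opening in m; "gripper_force": force on a finger pad.
Only numpy, scipy, OpenCV 4.12 (cv2) and the standard library are available. Lean on these libraries where they do the work, as an engineer would, in place of code of your own. Each camera call takes 0.05 s, during which the arm holds its last target. There are 200 camera calls.

## Task

Level the specimen in the hand press: push the plunger's palm disc straight down to its stop, so that the specimen sits flush in its holder, and let the plunger come back up. Then take the specimen holder by its handle, draw it out from under the press, lift the cup at least 150 mm above the bench and tip it so that the polished face stands about 60 degrees from level (to whichever side suits) and catches the light. Finish while still holding it there, still and clear of everything; never touch the specimen itself with the fingers, and leave the other things on the bench where they are.

Things in the scene. Friction and masses are not known exactly. Their poses are not given: they have to be found in the camera images.
- press: Hand levelling press, fixed to the bench; origin on the bench under the plunger's axis. White round base (radius 60 mm, 22 mm high); white C-shaped arm rising from the base's rear, 33 to 78 mm behind the axis, to an upright sleeve over the base (radius 16 mm, 86 to 150 mm above the bench). Axes: z up, x from the open front to the rear arm, so -x is the way out, roughly towards the robot
- press_nest (a point): Centre of the nest on the press's base plate, under the plunger, 22 mm above the bench. Around it stands a horseshoe locator 9 mm high, 43 mm wide inside, closed at the rear (x = +21 mm), its cheeks reaching forward to x = -20 mm, open to the front (-x). Axes as press
- plunger_head (a point): Centre of the top of the plunger's black palm disc (radius 21 mm, 10 mm thick), 180 mm above the bench when up; rides with the plunger, straight over the nest. The foot disc at the plunger's lower end (radius 17 mm) is, when up, 66 mm above the bench: 14 mm above the specimen at its proudest, 20 mm above the cup's rim
- plunger (a joint): Travel of the plunger in m: 0 up, 0.020 at its stop (palm disc down on the sleeve). A spring pushes it up with 3.6 N at the top and 9.6 N at the stop, and brings it back when let go; pushing the specimen into the cup adds about 5 N over the last 6 mm or less, so reaching the stop takes about 15 N
- mount (a joint): How far the specimen is pushed into the holder's cup, in m: at 0 its polished face stands 6 mm above the cup's rim, at 0.006 it is flush; starts at 0 to 0.002 and stays where it is pushed. The specimen is a grey resin puck, diameter 30 mm, with a bright steel rectangle in its polished top face; the plunger at its stop leaves it flush
- holder_cup (a point): Centre (half-way up, on the axis) of the specimen holder's aluminium cup, diameter 40 mm, 24 mm high. z: the way the polished face looks, up at the start; -x: along the handle. The holder is loose, about 130 g with the specimen. At the start the cup stands in the nest, the handle out of the open front; slide it 40 mm or more out to the front before lifting, as the plunger's foot is above it
- holder_grip (a point): Middle of the holder's black handle: a straight flat-sided level bar 66 mm long (x), 12 mm wide (y), 14 mm high (z); 91 mm from the cup's axis along -x, 29 mm above the bench at the start and 31 mm beyond the edge of the press's base, with free space beside, below and above it. Axes as holder_cup
- slide_box: Blue closed slide box, 85 x 100 x 34 mm, origin at the centre of its underside; leave alone
- lens_can: Round clear lens can with black lid, diameter 43 mm, 56 mm high, origin at the centre of its underside; leave alone
- oil_bottle: Small amber bottle with black cap, diameter 30 mm, 59 mm high, origin at the centre of its underside; leave alone
- spare_mount: Another grey resin puck, diameter 30 mm, 20 mm high, standing on the bench, origin at the centre of its underside; leave alone
Things that resemble listed ones, but are neither listed nor needed, are in the scene too. There is more than one size of the part that bears mount; the job needs the larger.

How it is judged:
By the outcome, as a careful person would: the job done as asked, in the order asked, and still so for the second after the job is handed in, while the arm keeps its last pose, push and grip.
It also fails if it takes over 48 s, if anything falls off the work surface, if the arm or the gripper's body presses on something with over 40 N, if the wrist force passes 120 N, or if a joint passes its speed limit or range.

## Working session

There is one attempt and no reset: what is moved stays moved. The work goes in short steps, Python scripts to look and compute and a tool call to move; the robot and the scene stay as the last step left them, time stands still between calls to the robot, and variables do not carry over. Pictures are saved under pics/ and viewed, at most 10 in all, crops included, and the job is handed in when it is done.

Besides the shell and the picture viewer there is one more tool, called after "Call:" as name(argument=value, ...), one argument or row to a line, values as JSON. servo_tool: Moves the arm, as the interface text tells. Its arguments: {"type":"object","properties":{"increments":{"type":"array"},"force":{"type":"number"}},"required":["increments"]}

```bash
mkdir -p pics; cat > h.py <<'E'
import numpy as np, cv2
from plant import *
from scipy.spatial.transform import Rotation as R
def cam(n):
    p=camera_params(n); K=np.array([[p['fx'],0,p['cx']],[0,p['fy'],p['cy']],[0,0,1.]])
    return K,R.from_rotvec(np.ravel(p['rvec'])).as_matrix(),np.ravel(p['tvec'])
def cloud(n,d):
    K,Rm,t=cam(n); v,u=np.mgrid[:d.shape[0],:d.shape[1]]
    c=np.dstack([(u-K[0,2])/K[0,0]*d,(v-K[1,2])/K[1,1]*d,d])
    return (c-t)@Rm
def ray(n,u,v,z):
    K,Rm,t=cam(n); o=-Rm.T@t; r=Rm.T@np.linalg.inv(K)@[u,v,1]
    return o+r*(z-o[2])/r[2]
def proj(n,P):
    K,Rm,t=cam(n); c=K@(Rm@np.asarray(P)+t); return c[:2]/c[2]
E
python3 - <<'E'
from h import *
for n in('top','side'):
    p,d=read_camera(n); cv2.imwrite(f'pics/{n}0.png',p[:,:,::-1]); np.savez(f'{n}0.npz',p=p,d=d)
    K,Rm,t=cam(n); print(n,-Rm.T@t,K[0,0])
s=read_state();print(s['t'],s['orientation'],s['tool_pos'])
E
```

```text
top [0.47508332 0.07244976 1.06142047] 499.03832351814094
side [0.49585021 0.78971529 0.82836742] 541.3820630019917
0.1 [-3.07297423e+00 -6.45019891e-01  3.03947696e-04] [ 0.24122248 -0.54915492  0.40378972]
```

View pics/top0.png

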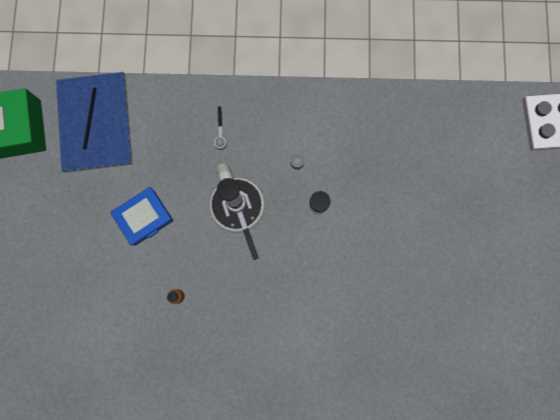

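View pics/side0.png

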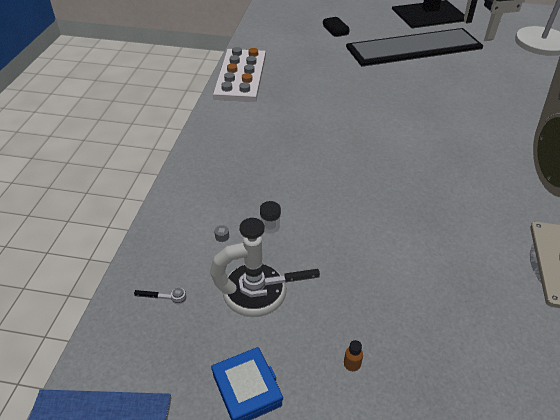

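The top view shows the press base at about (237,204), the palm disc at (229,189) and the handle running from (243,228) to (256,258). A smaller decoy holder lies at (220,130). The side view agrees: disc (252,228), handle (302,275). Next I'll measure these.

```bash
python3 - <<'E'
from h import *
P={}
for n,box in(('top',(190,160,290,275)),('side',(200,200,335,320))):
    f=np.load(f'{n}0.npz'); C=cloud(n,f['d']); p=f['p'].astype(int)
    m=np.zeros(p.shape[:2],bool); m[box[1]:box[3],box[0]:box[2]]=1
    dark=(p.max(2)<60)&m&(f['d']>0)
    z=C[...,2]
    a=dark&(abs(z-.18)<.006); q=C[a]; (c,r)=cv2.minEnclosingCircle(q[:,:2].astype(np.float32)); print(n,'disc',a.sum(),q.mean(0),c,r)
    b0=m&(f['d']>0)&(abs(z-.022)<.004); q=C[b0]; (c,r)=cv2.minEnclosingCircle(q[:,:2].astype(np.float32)); print(' base',b0.sum(),q.mean(0),c,r)
    c0=np.array(c)
    b=dark&(abs(z-.034)<.008)&(np.hypot(C[...,0]-c0[0],C[...,1]-c0[1])>.063); q=C[b]
    rect=cv2.minAreaRect(q[:,:2].astype(np.float32)); print(' handle',b.sum(),q.mean(0),rect)
    d=q.mean(0)[:2]-c0; print(' dist',np.hypot(*d),'ang',np.degrees(np.arctan2(*d[::-1])))
E
```

```text
top disc 389 [0.6489153  0.17901807 0.18027839] (0.6494229435920715, 0.17943161725997925) 0.020333033055067062
 base 1308 [0.64250157 0.17588072 0.02206463] (0.61977219581604, 0.16184371709823608) 0.08919589966535568
 handle 52 [0.55672071 0.14422726 0.0353896 ] ((0.6051368117332458, 0.1816311478614807), (0.15698863565921783, 0.06919577717781067), 13.183390617370605)
 dist 0.06546624690923473 ang -164.38974189347468
side disc 382 [0.65196167 0.18262977 0.17898877] (0.6522300243377686, 0.18061530590057373) 0.021647250279784203
 base 1505 [0.6519714  0.17734688 0.02135489] (0.6588793396949768, 0.11446426808834076) 0.12419749796390533
 handle 288 [0.57776668 0.14278677 0.03392305] ((0.6378815174102783, 0.09733295440673828), (0.1422271728515625, 0.1727464348077774), 27.23443031311035)
 dist 0.08591523717224647 ang 160.75208171114528
```

```bash
python3 - <<'E'
from h import *
c0=np.array([.6505,.180])
for n in('top','side'):
    f=np.load(f'{n}0.npz'); p=f['p'].astype(int)
    vs,us=np.nonzero(p.max(2)<50)
    G=np.array([ray(n,u,v,.034)[:2] for u,v in zip(us,vs)])
    r=np.hypot(*(G-c0).T); k=(r>.066)&(r<.135)&(G[:,0]<c0[0]-.02)&(abs(G[:,1]-.14)<.05); q=G[k]
    rect=cv2.minAreaRect(q.astype(np.float32)); m=q.mean(0); w,V=np.linalg.eigh(np.cov(q.T)); a=V[:,1]; a=a*np.sign(a@(m-c0))
    d=m-c0; print(n,k.sum(),m,rect,'axis ang',np.degrees(np.arctan2(a[1],a[0])),'from disc',np.hypot(*d),np.degrees(np.arctan2(d[1],d[0])), 'ext',((q-c0)@a).min(),((q-c0)@a).max(), 'off',(d@[-a[1],a[0]]))
E
```

```text
<stdin>:8: RuntimeWarning: Mean of empty slice.
  ret = um.true_divide(
  avg = a.mean(axis, **keepdims_kw)
<stdin>:8: RuntimeWarning: Degrees of freedom <= 0 for slice
  c *= np.true_divide(1, fact)
  c *= np.true_divide(1, fact)
Traceback (most recent call last):
ValueError: zero-size array to reduction operation minimum which has no identity
```

```bash
python3 - <<'E'
from h import *
for n,L in(('top',[(250,243),(256,258),(237,204),(229,189)]),('side',[(302,275),(319,271),(254,287),(252,228)])):
    f=np.load(f'{n}0.npz');C=cloud(n,f['d'])
    for (u,v),z in zip(L,(.036,.036,.022,.18)): print(n,u,v,f['p'][v,u],C[v,u].round(3),ray(n,u,v,z).round(3))
E
```

```text
top 250 243 [54 55 57] [0.566 0.146 0.039] [0.566 0.146 0.036]
top 256 258 [51 52 54] [0.536 0.133 0.03 ] [0.536 0.133 0.036]
top 237 204 [80 81 80] [0.638 0.171 0.089] [0.649 0.177 0.022]
top 229 189 [47 48 51] [0.65  0.177 0.179] [0.65  0.177 0.18 ]
side 302 275 [37 37 39] [0.567 0.152 0.036] [0.567 0.152 0.036]
side 319 271 [71 72 76] [ 0.539  0.106 -0.001] [0.537 0.136 0.036]
side 254 287 [ 96  95 100] [0.648 0.198 0.039] [0.651 0.186 0.022]
side 252 228 [36 37 40] [0.651 0.186 0.181] [0.651 0.185 0.18 ]
```

Everything is consistent; only my darkness threshold was too strict. I'll redo the handle fit.

```bash
python3 - <<'E'
from h import *
c0=np.array([.651,.180])
for n in('top','side'):
    f=np.load(f'{n}0.npz'); p=f['p'].astype(int)
    vs,us=np.nonzero(p.max(2)<63)
    G=np.array([ray(n,u,v,.034)[:2] for u,v in zip(us,vs)])
    r=np.hypot(*(G-c0).T); k=(r>.066)&(r<.135)&(G[:,0]<c0[0]-.02)&(abs((G-c0)@[.39,-.92])<.03); q=G[k]
    m=q.mean(0); w,V=np.linalg.eigh(np.cov(q.T)); a=V[:,1]; a=a*np.sign(a@(m-c0)); d=m-c0
    print(n,k.sum(),m,cv2.minAreaRect(q.astype(np.float32))[1],'axis',np.degrees(np.arctan2(a[1],a[0])),'disc->',np.hypot(*d),np.degrees(np.arctan2(d[1],d[0])),'ext',((q-c0)@a).min(),((q-c0)@a).max(),'off',d@[-a[1],a[0]])
E
```

```text
Traceback (most recent call last):
  File "h.py", line 12, in ray
    K,Rm,t=cam(n); o=-Rm.T@t; r=Rm.T@np.linalg.inv(K)@[u,v,1]
           ~~~^^^
  File "h.py", line 5, in cam
    p=camera_params(n); K=np.array([[p['fx'],0,p['cx']],[0,p['fy'],p['cy']],[0,0,1.]])
ValueError: time passes only in moves, steps and waits
```

```bash
sed -i 's/^def cam(n)/import functools\n@functools.cache\ndef cam(n)/' h.py; python3 - <<'E'
from h import *
c0=np.array([.651,.180])
for n in('top','side'):
    f=np.load(f'{n}0.npz'); p=f['p'].astype(int)
    vs,us=np.nonzero(p.max(2)<63)
    G=np.array([ray(n,u,v,.034)[:2] for u,v in zip(us,vs)])
    r=np.hypot(*(G-c0).T); k=(r>.066)&(r<.135)&(G[:,0]<c0[0]-.02)&(abs((G-c0)@[.39,-.92])<.03); q=G[k]
    m=q.mean(0); w,V=np.linalg.eigh(np.cov(q.T)); a=V[:,1]; a=a*np.sign(a@(m-c0)); d=m-c0
    print(n,k.sum(),m,cv2.minAreaRect(q.astype(np.float32))[1],'axis',np.degrees(np.arctan2(a[1],a[0])),'disc->',np.hypot(*d),np.degrees(np.arctan2(d[1],d[0])),'ext',((q-c0)@a).min(),((q-c0)@a).max(),'off',d@[-a[1],a[0]])
E
```

```text
top 128 [0.56224599 0.14437853] (0.05839422717690468, 0.009201304987072945) axis -158.6340265972804 disc-> 0.09563557582746172 -158.13191585049609 ext 0.06617556802639946 0.12458082787299705 off 0.0008380902776319297
side 241 [0.56284926 0.14819003] (0.055564217269420624, 0.020084265619516373) axis -157.72215335305793 disc-> 0.09371460242084764 -160.15757546637957 ext 0.06609083614491466 0.12163700239819399 off -0.003982246079189127
```

```bash
cat >> h.py <<'E'
def inc(pos,Rt):
    s=read_state(); R0=R.from_rotvec(np.ravel(s['orientation'])); sl=R0.inv().apply(np.array(pos)-s['tool_pos'])*1000
    return sl.round(1),(R0.inv()*Rt).as_rotvec().round(3)
YAW=np.radians(21.7)
def down(y=YAW): return R.from_euler('z',y)*R.from_euler('x',np.pi)
E
python3 - <<'E'
from h import *
print(inc([.6505,.1805,.404],down()))
E
```

```text
(array([ 668.1, -503.5,    0.7]), array([-0.002, -0.   ,  0.035]))
```

Call:
servo_tool(
  increments=[
    {"slide": [668,-503.5,0],"dr": [0,0,0.035],"jaw": 1},
    {"slide": [668,-503.5,0],"dr": [0,0,0.035],"jaw": 1},
    {"slide": [668,-503.5,0],"dr": [0,0,0.035],"jaw": 1},
    {"slide": [668,-503.5,0],"dr": [0,0,0.035],"jaw": 1},
    {"slide": [668,-503.5,0],"dr": [0,0,0.035],"jaw": 1},
    {"slide": [668,-503.5,0],"dr": [0,0,0.035],"jaw": 1},
    {"slide": [668,-503.5,0],"dr": [0,0,0.035],"jaw": 1},
    {"slide": [668,-503.5,0],"dr": [0,0,0.035],"jaw": 1},
    {"slide": [668,-503.5,0],"dr": [0,0,0.035],"jaw": 1},
    {"slide": [668,-503.5,0],"dr": [0,0,0.035],"jaw": 1},
    {"slide": [668,-503.5,0],"dr": [0,0,0.035],"jaw": 1},
    {"slide": [668,-503.5,0],"dr": [0,0,0.035],"jaw": 1},
    {"slide": [668,-503.5,0],"dr": [0,0,0.035],"jaw": 1},
    {"slide": [668,-503.5,0],"dr": [0,0,0.035],"jaw": 1},
    {"slide": [668,-503.5,0],"dr": [0,0,0.035],"jaw": 1},
    {"slide": [668,-503.5,0],"dr": [0,0,0.035],"jaw": 1},
    {"slide": [668,-503.5,0],"dr": [0,0,0.035],"jaw": 1},
    {"slide": [668,-503.5,0],"dr": [0,0,0.035],"jaw": 1},
    {"slide": [668,-503.5,0],"dr": [0,0,0.035],"jaw": 1},
    {"slide": [668,-503.5,0],"dr": [0,0,0.035],"jaw": 1},
  ],
)

```text
t: 2.1
tool_pos: [0.6502, 0.1794, 0.4044]
orientation: [3.085, 0.59, -0.001]
force: [-0.6, -0.7, 0.9]
opening: 0.0005
gripper_force: 0.0
```

```bash
python3 - <<'E'
from h import *
o=[]
for n,(x,y) in(('side',(190,130)),('top',(170,130))):
    p,d=read_camera(n); o.append(cv2.resize(p[y:y+200,x:x+130,::-1],None,fx=3,fy=3,interpolation=cv2.INTER_CUBIC))
cv2.imwrite('pics/above.png',np.hstack(o))
E
```

```text
(no output)
```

View pics/above.png

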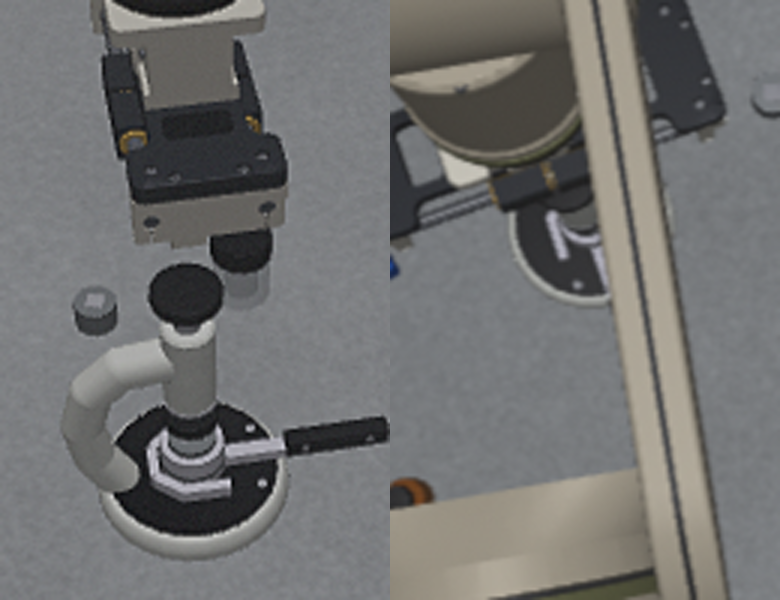

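The left crop (side view) shows the gripper straight over the palm disc, at crop position (186,290), with the fingertips hidden behind its body. I'll descend, first to just past contact.

Call:
servo_tool(
  increments=[
    {"slide": [0,0,20],"dr": [0,0,0],"jaw": 1},
    {"slide": [0,0,34],"dr": [0,0,0],"jaw": 1},
    {"slide": [0,0,38],"dr": [0,0,0],"jaw": 1},
    {"slide": [0,0,42],"dr": [0,0,0],"jaw": 1},
    {"slide": [0,0,46],"dr": [0,0,0],"jaw": 1},
    {"slide": [0,0,48],"dr": [0,0,0],"jaw": 1},
    {"slide": [0,0,48],"dr": [0,0,0],"jaw": 1},
  ],
)

```text
t: 2.9
tool_pos: [0.6506, 0.18, 0.3572]
orientation: [3.085, 0.591, 0.001]
force: [-1.7, -2.7, 4.8]
opening: 0.0002
gripper_force: 2.2
```

Call:
servo_tool(
  increments=[
    {"slide": [0,0,3],"dr": [0,0,0],"jaw": 1},
    {"slide": [0,0,6],"dr": [0,0,0],"jaw": 1},
    {"slide": [0,0,9],"dr": [0,0,0],"jaw": 1},
    {"slide": [0,0,11],"dr": [0,0,0],"jaw": 1},
    {"slide": [0,0,11],"dr": [0,0,0],"jaw": 1},
    {"slide": [0,0,11],"dr": [0,0,0],"jaw": 1},
  ],
)

```text
t: 3.5
tool_pos: [0.6507, 0.1802, 0.3475]
orientation: [3.085, 0.591, 0.003]
force: [-3.4, -2.7, 8.9]
opening: 0.0004
gripper_force: 4.3
```

Call:
servo_tool(
  increments=[
    {"slide": [0,0,1],"dr": [0,0,0],"jaw": 1},
    {"slide": [0,0,2],"dr": [0,0,0],"jaw": 1},
    {"slide": [0,0,3],"dr": [0,0,0],"jaw": 1},
    {"slide": [0,0,3],"dr": [0,0,0],"jaw": 1},
  ],
)

```text
t: 3.9
tool_pos: [0.6507, 0.1802, 0.3463]
orientation: [3.085, 0.591, 0.004]
force: [-8.6, -3.6, 18.0]
opening: 0.0002
gripper_force: 9.1
```

Call:
servo_tool(
  increments=[
    {"slide": [0,0,1],"dr": [0,0,0],"jaw": 1},
    {"slide": [0,0,2],"dr": [0,0,0],"jaw": 1},
    {"slide": [0,0,2],"dr": [0,0,0],"jaw": 1},
    {"slide": [0,0,2],"dr": [0,0,0],"jaw": 1},
  ],
)

```text
t: 4.3
tool_pos: [0.6506, 0.1802, 0.3462]
orientation: [3.085, 0.592, 0.006]
force: [-13.7, -5.6, 27.5]
opening: 0.0007
gripper_force: 13.8
```

```bash
python3 - <<'E'
from h import *
p,d=read_camera('side'); cv2.imwrite('pics/press.png',cv2.resize(p[180:330,190:350,::-1],None,fx=4,fy=4,interpolation=cv2.INTER_CUBIC))
print(read_state()['force'])
E
```

```text
[-14.25574229  -5.57073971  27.41637733]
```

View pics/press.png

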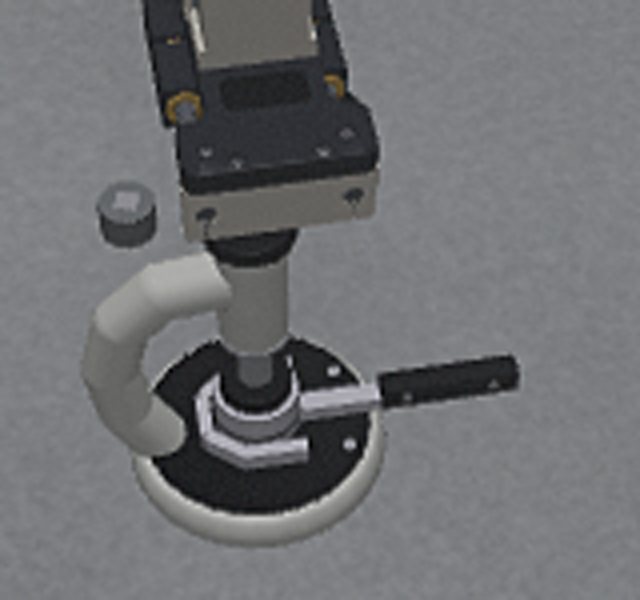

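The plunger is at its stop: the disc sits on the sleeve, and pushing harder moves nothing. I'll release it and move over the handle.

Call:
servo_tool(
  increments=[
    {"slide": [0,0,-10],"dr": [0,0,0],"jaw": 1},
    {"slide": [0,0,-20],"dr": [0,0,0],"jaw": 1},
    {"slide": [0,0,-40],"dr": [0,0,0],"jaw": 1},
    {"slide": [0,0,-60],"dr": [0,0,0],"jaw": 1},
    {"slide": [-45,0,-60],"dr": [0,0,0],"jaw": 0.5},
    {"slide": [-91,0,-60],"dr": [0,0,0],"jaw": 0.5},
    {"slide": [-91,0,-30],"dr": [0,0,0],"jaw": 0.5},
    {"slide": [-91,0,15],"dr": [0,0,0],"jaw": 0.5},
    {"slide": [-91,0,60],"dr": [0,0,0],"jaw": 0.5},
    {"slide": [-91,0,60],"dr": [0,0,0],"jaw": 0.5},
    {"slide": [-91,0,60],"dr": [0,0,0],"jaw": 0.5},
  ],
)

```text
t: 5.45
tool_pos: [0.5657, 0.1468, 0.2807]
orientation: [-3.085, -0.592, 0.003]
force: [0.3, 1.6, 0.5]
opening: 0.0457
gripper_force: 0.0
```

```bash
python3 - <<'E'
from h import *
o=[]
for n,(x,y) in(('side',(200,190)),('top',(190,160))):
    p,d=read_camera(n); o.append(cv2.resize(p[y:y+130,x:x+130,::-1],None,fx=3,fy=4,interpolation=cv2.INTER_CUBIC))
    C=cloud(n,d)
    if n=='side':
        q=C[(p.max(2)<60)&(abs(C[...,2]-.18)<.006)&(np.hypot(C[...,0]-.65,C[...,1]-.18)<.03)]; print(len(q),q.mean(0))
        v,u=np.nonzero(p.max(2)<63); G=np.array([ray(n,a,b,.034)[:2] for a,b in zip(u,v)])-[.651,.18]
        a=np.array([-np.cos(YAW),-np.sin(YAW)]); s=G@a; e=G@[-a[1],a[0]]; k=(s>.064)&(s<.135)&(abs(e)<.016); print(k.sum(),s[k].min(),s[k].max(),e[k].mean(),np.degrees(np.polyfit(s[k],e[k],1)[0]))
print(inc([.5665,.1464,.196],down()),read_state()['opening'])
cv2.imwrite('pics/pre.png',np.hstack(o))
E
```

```text
379 [0.65223694 0.1825182  0.1790269 ]
248 0.06430052322859346 0.12169230824947279 -0.0030047196658288984 0.27267468410151313
(array([-1.2,  0.2, 87.8]), array([ 0.001, -0.004,  0.   ])) 0.04632740242992372
```

View pics/pre.png

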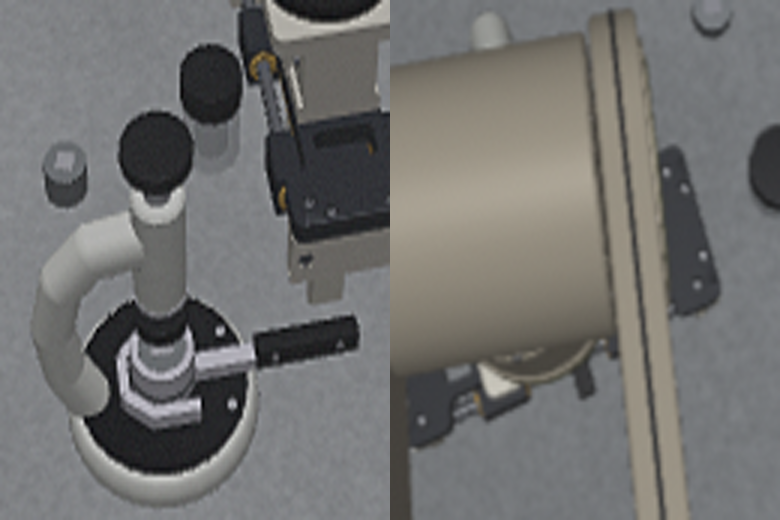

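The plunger is back up (disc at 179 mm) and the handle sits under the fingers, with the holder undisturbed. I'll descend and grip.

Call:
servo_tool(
  increments=[
    {"slide": [0,0,30],"dr": [0,0,0],"jaw": 0.5},
    {"slide": [0,0,60],"dr": [0,0,0],"jaw": 0.5},
    {"slide": [0,0,86],"dr": [0,0,0],"jaw": 0.5},
    {"slide": [0,0,86],"dr": [0,0,0],"jaw": 0.5},
    {"slide": [0,0,86],"dr": [0,0,0],"jaw": 0.75},
    {"slide": [0,0,86],"dr": [0,0,0],"jaw": 0.75},
    {"slide": [0,0,86],"dr": [0,0,0],"jaw": 0.75},
  ],
  force=8,
)

```text
t: 6.25
tool_pos: [0.5672, 0.1468, 0.1974]
orientation: [3.085, 0.591, 0.006]
force: [0.2, -0.6, 0.1]
opening: 0.0272
gripper_force: 0.0
```

Call:
servo_tool(
  increments=[
    {"slide": [0,0,0],"dr": [0,0,0],"jaw": 0.85},
    {"slide": [0,0,0],"dr": [0,0,0],"jaw": 0.9},
    {"slide": [0,0,0],"dr": [0,0,0],"jaw": 1},
    {"slide": [0,0,0],"dr": [0,0,0],"jaw": 1},
    {"slide": [0,0,0],"dr": [0,0,0],"jaw": 1},
    {"slide": [0,0,0],"dr": [0,0,0],"jaw": 1},
  ],
)

```text
t: 6.85
tool_pos: [0.5662, 0.1465, 0.195]
orientation: [3.085, 0.591, 0.001]
force: [1.1, -1.3, 2.6]
opening: 0.012
gripper_force: 8.0
```

Call:
servo_tool(
  increments=[
    {"slide": [0,0,0],"dr": [0,0,0],"jaw": 1},
    {"slide": [0,0,0],"dr": [0,0,0],"jaw": 1},
    {"slide": [0,0,0],"dr": [0,0,0],"jaw": 1},
    {"slide": [-4,0,0],"dr": [0,0,0],"jaw": 1},
    {"slide": [-10,0,0],"dr": [0,0,0],"jaw": 1},
    {"slide": [-18,0,0],"dr": [0,0,0],"jaw": 1},
    {"slide": [-26,0,0],"dr": [0,0,0],"jaw": 1},
    {"slide": [-34,0,0],"dr": [0,0,0],"jaw": 1},
    {"slide": [-42,0,0],"dr": [0,0,0],"jaw": 1},
    {"slide": [-50,0,0],"dr": [0,0,0],"jaw": 1},
    {"slide": [-58,0,0],"dr": [0,0,0],"jaw": 1},
    {"slide": [-66,0,0],"dr": [0,0,0],"jaw": 1},
    {"slide": [-70,0,0],"dr": [0,0,0],"jaw": 1},
    {"slide": [-70,0,0],"dr": [0,0,0],"jaw": 1},
  ],
  force=50,
)

```text
t: 8.25
tool_pos: [0.5, 0.1204, 0.1944]
orientation: [3.085, 0.591, -0.002]
force: [-1.6, 0.3, 0.6]
opening: 0.0115
gripper_force: 50.0
```

Call:
servo_tool(
  increments=[
    {"slide": [0,0,-10],"dr": [0,0,0],"jaw": 1},
    {"slide": [0,0,-30],"dr": [0,0,0],"jaw": 1},
    {"slide": [0,0,-55],"dr": [0,0,0],"jaw": 1},
    {"slide": [0,0,-80],"dr": [0,0,0],"jaw": 1},
    {"slide": [0,0,-105],"dr": [0,0,0],"jaw": 1},
    {"slide": [0,0,-130],"dr": [0,0,0],"jaw": 1},
    {"slide": [0,0,-155],"dr": [0,0,0],"jaw": 1},
    {"slide": [0,0,-180],"dr": [0,0,0],"jaw": 1},
    {"slide": [0,0,-205],"dr": [0,0,0],"jaw": 1},
    {"slide": [0,0,-220],"dr": [0,0,0],"jaw": 1},
    {"slide": [0,0,-220],"dr": [0,0,0],"jaw": 1},
    {"slide": [0,0,-220],"dr": [0,0,0],"jaw": 1},
  ],
)

```text
t: 9.45
tool_pos: [0.5008, 0.1207, 0.4141]
orientation: [3.085, 0.592, -0.001]
force: [0.2, -0.2, -1.6]
opening: 0.0119
gripper_force: 50.0
```

```bash
python3 - <<'E'
from h import *
s=read_state(); print(s['q'],s['tool_pos'],s['force'])
o=[]
for n,(x,y) in(('side',(180,120)),('top',(150,140))):
    p,d=read_camera(n); o.append(cv2.resize(p[y:y+200,x:x+200,::-1],None,fx=2,fy=2.8,interpolation=cv2.INTER_CUBIC))
cv2.imwrite('pics/lift.png',np.hstack(o))
E
```

```text
[ 1.37006477e-01 -1.04178500e-01  1.70783479e+00 -3.64419323e-05
  1.53852929e+00  1.32897241e+00] [0.50078611 0.12072077 0.41409372] [ 0.1575289  -0.24830358 -1.5824271 ]
```

View pics/lift.png

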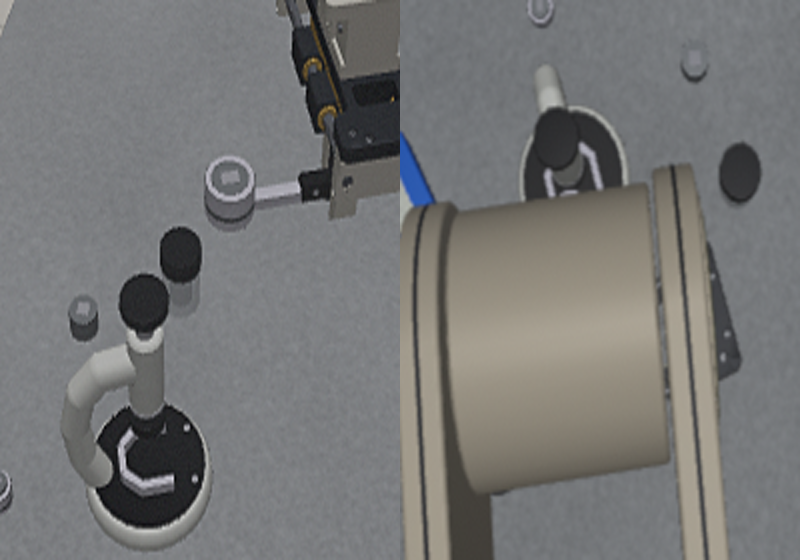

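The holder came out cleanly with its face level. In the left crop the cup is at (230,185), the press nest is empty and the specimen looks flush. Next I'll tip it 60°.

Call:
servo_tool(
  increments=[
    {"slide": [-10,0,0],"dr": [0,0.1,0],"jaw": 1},
    {"slide": [-20,0,3],"dr": [0,0.2,0],"jaw": 1},
    {"slide": [-30,0,6],"dr": [0,0.3,0],"jaw": 1},
    {"slide": [-38,0,11],"dr": [0,0.4,0],"jaw": 1},
    {"slide": [-46,0,16],"dr": [0,0.5,0],"jaw": 1},
    {"slide": [-54,0,22],"dr": [0,0.6,0],"jaw": 1},
    {"slide": [-62,0,28],"dr": [0,0.7,0],"jaw": 1},
    {"slide": [-69,0,34],"dr": [0,0.8,0],"jaw": 1},
    {"slide": [-76,0,40],"dr": [0,0.9,0],"jaw": 1},
    {"slide": [-82,0,46],"dr": [0,1.0,0],"jaw": 1},
    {"slide": [-85,0,50],"dr": [0,1.047,0],"jaw": 1},
    {"slide": [-85,0,50],"dr": [0,1.047,0],"jaw": 1},
    {"slide": [-85,0,50],"dr": [0,1.047,0],"jaw": 1},
    {"slide": [-85,0,50],"dr": [0,1.047,0],"jaw": 1},
    {"slide": [-85,0,50],"dr": [0,1.047,0],"jaw": 1},
  ],
)

```text
t: 11.05
tool_pos: [0.4243, 0.0897, 0.365]
orientation: [-2.526, -0.485, -1.449]
force: [-0.4, 0.7, -1.3]
opening: 0.0115
gripper_force: 50.0
```

```bash
python3 - <<'E'
from h import *
s=read_state(); print(s['q'],s['tool_pos'],s['force'],s['dq'])
Rt=R.from_rotvec(np.ravel(s['orientation'])).as_matrix(); print('tool z',Rt[:,2],'x',Rt[:,0])
g=s['tool_pos']+Rt@[0,0,.167]; c=g+Rt@[.091,0,0]; print('grasp',g,'cup',c)
o=[]
for n in('side','top'):
    p,d=read_camera(n); np.savez(n+'1.npz',p=p,d=d)
    u,v=proj(n,c).astype(int); print(n,u,v)
    x=min(max(u-70,0),420);y=min(max(v-70,0),280); o.append(cv2.resize(p[y:y+140,x:x+140,::-1],(400,400),interpolation=cv2.INTER_CUBIC))
    # face plane: points near cup centre
    C=cloud(n,d); k=(d>0)&(np.linalg.norm(C-c-Rt@[0,0,-.012],axis=2)<.013); q=C[k]
    if len(q)>10:
        U,S,V=np.linalg.svd(q-q.mean(0)); print(n,len(q),'normal',V[2],'tilt',np.degrees(np.arccos(abs(V[2,2]))),'rms',S[2]/len(q)**.5)
cv2.imwrite('pics/tip.png',np.hstack(o))
E
```

```text
[-0.08491526 -0.86488802  2.49800631  0.70462163  0.64130008  0.72594042] [0.42433947 0.0896855  0.36500159] [-0.36090259  0.65037646 -1.34340331] [ 0.00138486 -0.00379949 -0.00061598  0.00829722 -0.00314753 -0.00633256]
tool z [ 0.80146309  0.32068665 -0.50479401] x [0.46924735 0.18607991 0.86323878]
grasp [0.5581838  0.14324017 0.28070099] cup [0.60088531 0.16017344 0.35925572]
side 285 134
side 29 normal [-0.80164218 -0.31887496  0.50565658] tilt 59.625052885087655 rms 0.0002371372908371364
top 225 198
top 126 normal [-0.79875579 -0.31749069  0.51106638] tilt 59.26511296228111 rms 0.0008054113703757209
```

View pics/tip.png

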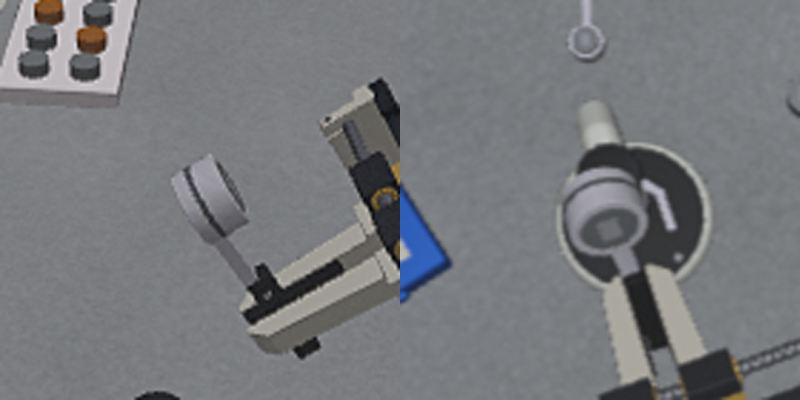

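The face measures 59.5° from level. Joint 3 is right at its limit, though, so I'll move 40 mm outward and 20 mm up.

Call:
servo_tool(
  increments=[
    {"slide": [10,0,6],"dr": [0,0,0],"jaw": 1},
    {"slide": [24,0,15],"dr": [0,0,0],"jaw": 1},
    {"slide": [37,0,24],"dr": [0,0,0],"jaw": 1},
    {"slide": [37,0,24],"dr": [0,0,0],"jaw": 1},
    {"slide": [37,0,24],"dr": [0,0,0],"jaw": 1},
    {"slide": [37,0,24],"dr": [0,0,0],"jaw": 1},
    {"slide": [37,0,24],"dr": [0,0,0],"jaw": 1},
    {"slide": [37,0,24],"dr": [0,0,0],"jaw": 1},
    {"slide": [37,0,24],"dr": [0,0,0],"jaw": 1},
    {"slide": [37,0,24],"dr": [0,0,0],"jaw": 1},
  ],
)

```text
t: 12.15
tool_pos: [0.461, 0.104, 0.3864]
orientation: [-2.524, -0.484, -1.454]
force: [0.4, 0.5, -1.2]
opening: 0.012
gripper_force: 50.0
```

```bash
python3 - <<'E'
from h import *
s=read_state(); print(np.round(s['q'],3),s['tool_pos'],s['force'],np.abs(s['dq']).max(),s['gripper_force'],s['t'])
Rt=R.from_rotvec(np.ravel(s['orientation'])).as_matrix()
c=s['tool_pos']+Rt@[.091,0,.167]; print(c)
for n in('side','top'):
    p,d=read_camera(n); C=cloud(n,d); k=(d>0)&(np.linalg.norm(C-c-Rt@[0,0,-.012],axis=2)<.013); q=C[k]
    V=np.linalg.svd(q-q.mean(0))[2]; print(n,len(q),'tilt',np.degrees(np.arccos(abs(V[2,2]))))
E
```

```text
[-0.028 -0.702  2.374  0.686  0.572  0.755] [0.46104894 0.10397529 0.38640912] [ 0.38010768  0.50236824 -1.22846122] 0.0032679572870805687 49.979435205459595 12.15
[0.63765556 0.17435825 0.38127705]
side 36 tilt 60.11550852126643
top 148 tilt 61.21932172762989
```

```bash
python3 -c "
from plant import close_job
print(close_job())"
```

```text
the job is handed in; nothing more can be done
None
```

I pressed the specimen down to the plunger's stop, let the plunger come back up, and drew the holder out by its handle. I handed the job in at about 12 s with the arm still and clear, holding the cup about 0.38 m above the bench with the face tipped about 60°.

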